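Slide the ratchet jar stop back on the spice rack

TASK

On the chrome spice rack, press the release pad of the sliding jar stop down with your fingertips and, keeping it pressed, push the stop away from the two jars until it is fully back against the collar at the end of its bar; then let go, so that the pad springs up, and move clear. Only press and push, without forcing: do not pinch or lift anything, and leave all the jars and the other kitchen things standing where they are.

Things in the scene. Friction and masses are not known exactly. Their poses are not given: they have to be found in the camera images.
- rack: Fixed glass shelf, x -90 to +130, y ±200 mm, top at z = 40 mm, with a chrome spice rack. Origin on the counter; z up, y along the square 12 mm toothed bar, which runs at x = -60 mm (front, robot's side), axis at z = 75 mm, from a fixed upright jaw (y = -157 mm) to an end collar (face at y = +150 mm). A wire fence (top z = 91 mm) runs at x = +48 mm. Two jars stand between jaw and stop.
- jar_stop (a joint): Sliding stop's place along the bar in m: 0 = nearest the jars, 0.120 = fully back at the collar; grows along the rack's +y. A chrome carriage 48 (x) by 64 (y) mm, top at z = 95 mm, with the release pad on it, a thumb rest at its +y end and a thin plate facing the jars. Pad up: locked both ways, with up to 5 mm of play; pad pressed: it slides with 1.5 N + 12 N per m/s. No spring.
- release_pad (a joint): Depth of the release pad in m: 0 = up (locked), 0.010 = fully down, straight down. About 4 N to start, 8 N to be fully down; it springs up by itself. The pawl leaves the ratchet's teeth (8 mm apart) once the pad is 4 mm down (0.005 counts as pressed) and drops in again when it is let up.
- release_top (a point): Middle of the top face of the release pad, black, ribbed, 40 mm (rack's x) by 50 mm (rack's y), on top of the stop; z = 107 mm when up; moves with pad and stop. Axes as the rack's: y is the direction to push the stop, z up. The upright thumb rest begins 29 mm from here towards +y (4 mm past the pad's edge).
- thumb_rest_top (a point): Middle of the top edge of the thumb rest, an upright chrome plate on the stop, 40 mm wide (x), 6 mm thick (y), top at z = 135 mm, 28 mm above the pad. A fingertip that presses the pad can push against it towards +y. Moves with the stop.
- collar_face (a point): Middle of the top edge (z = 100 mm) of the end collar's face that looks towards the stop; fixed to the rack. The carriage touches it when the stop is fully back. The collar is 34 mm wide and 14 mm thick.
- jar_end: Hexagonal glass spice jar, 50 mm over its corners, 78 mm tall, gold lid, 140 g, loose; origin at the middle of its underside. Stands on the glass shelf in the rack, next to the fixed jaw.
- jar_mid: Like jar_end; stands on the shelf between jar_end and the stop's plate. Its top is 118 mm above the counter.
- jar_spare: Like jar_end; stands on the counter in front of the shelf. Origin at the middle of its underside.
- dish: Small turquoise ceramic dish, 76 mm across, 26 mm high, on the counter in front of the shelf; origin at the middle of its underside.
- dipper: Wooden honey dipper, 180 mm long along its y, 23 mm thick, lying on the shelf behind the fence; origin on its underside near the middle.
- mill: Wooden pepper mill, 52 mm across, 135 mm tall, standing on the counter beside the shelf at the fixed-jaw end; origin at the middle of its underside.
- pinch_bowl: White ceramic bowl, 68 mm across, 32 mm high, on the counter behind the shelf; origin at the middle of its underside.
- spoon: Wooden spoon, 170 mm long along its x, lying on the counter beside the shelf at the collar end.

How it is judged:
On the way, in this order (a step that is already met when the one before it is completed fails the run):
1. the release pad is pressed down by the fingers (5 mm or more) for 0.1 s (value of joint release_pad above 0.005 m and contact force between the fingers and rack above 1 N), for 0.1 s.
2. the stop is pushed back to within 5 mm of the collar while the pad is still held down (value of joint jar_stop above 0.115 m and value of joint release_pad above 0.003 m), for 0.1 s.
At the end, for the whole second after the job is handed in: The jar stop is fully back (within 5 mm of the collar), the release pad has sprung up (less than 2 mm down), and the three jars, dish, dipper, mill, bowl and spoon are upright as they were, within 20 mm of where they stood (value of joint jar_stop above 0.115 m and value of joint release_pad below 0.002 m and distance of each of jar_end, jar_mid, jar_spare, dish, dipper, mill, pinch_bowl, spoon from where it was at the start of the episode below 0.02 m and angle between each of jar_end, jar_mid, jar_spare, dish, dipper, mill, pinch_bowl, spoon's own z axis and vertical below 0.2 rad and linear speed of each of jar_end, jar_mid below 0.02 m/s); the robot touches nothing.
It fails at once if a jar or another loose kitchen thing is lifted, carried or pushed more than 20 mm (distance of any of jar_end, jar_mid, jar_spare, dish, dipper, mill, pinch_bowl, spoon from where it was at the start of the episode above 0.02 m).
It fails at once if the rack or its stop is pinched or forced: the fingers press on it with more than 40 N (contact force between the fingers and rack above 40 N).
It also fails if it takes over 32 s, if anything falls off the work surface, if the arm or the gripper's body presses on something with over 40 N, if the wrist force passes 120 N, or if a joint passes its speed limit or range.

ROBOT

A 7-joint arm with a two-finger parallel gripper is mounted at the origin on the work surface. World frame = base frame: x ahead of the robot, y to its left, z up, the work surface at z = 0. Lengths are in m, angles in rad, forces in N, time in s.
With the tool pointing down it reaches from about 0.4 to 0.85 m from the base axis. Payload 6.9 kg.
Tool frame: the origin (TCP) lies midway between the tips of the shut fingers; the grasp point (between the pads) lies behind it (ctrl.pinch_z is the z of the grasp point in the tool frame, in m); z points along the fingers, y is the line along which they close (so a half turn about z gives the same grasp; the last joint's range is limited). The gripper opens to 85 mm and grips with 20 to 120 N. Pads are 22 mm wide; open, the fingers measure 114 mm over their backs; the gripper's body (76 mm by 85 mm) begins 54 mm behind the grasp point. The pads swing forward as they close: fully open they stand 13 mm farther back than shut.
Start: joints at [1.385, 0.507, -0.238, 1.5, 0.126, 1.149, -0.155], TCP at [0.179, -0.599, 0.231] pointing down, gripper open.
Joint ranges: [-3.08, 3.08], [-0.24, 2.05], [-1.43, 1.35], [0, 2.5], [-1.52, 4.66], [0.17, 1.96], [-2.89, 2.89]. Speed limits (rad/s): [2.39, 2.39, 3.14, 3.14, 3.14, 3.14, 3.14].

INTERFACE

Orientations are given as a unit quaternion [w, x, y, z].
In Python, from station import ctrl, get_state, vision, ticket, models gives the robot as it stands. Calls block until the motion is done:
- ctrl.movep(position, orientation): joint-space move of the TCP to a pose.
- ctrl.movel(position, frame=None, max_speed=0.15): straight line of the TCP; frame=None keeps the orientation; max_speed is the mean speed in m/s.
- ctrl.set_joints(angles): joint-space move.
- ctrl.ungrasp() and ctrl.close_gripper(force=None): open the fingers fully, or close them until they stop; force is the grip in N (None keeps the last).
- ctrl.pause(seconds).
- ctrl.ik(position, orientation): joint angles nearest the present ones, or None.
- get_state(): the state.
- vision.grab_frame(name): name is "scene" or "top"; returns (picture, depth): 384x512x3 uint8, blue, green, red; 384x512 float32, m along the optical axis (not along the pixel's ray), 0 where there is no reading.
- vision.camera_info(name): a dict with "mtx" (3x3 intrinsics, pixels), "R" (3x3) and "t" (3): a world point X has camera coordinates R X + t. Camera axes: x right, y down, z forward; pixel columns grow to the right and rows downward; lengths in m; the calibration is good to about 2 mm. A picture is of the moment at which its call begins. camera_info takes no time and is no camera call.
A pose or a line that the arm cannot do raises ctrl.Unreachable and nothing moves.
- ticket.close_job(): hands the job in; it is judged then, once.
Trained networks look in the newest picture that a camera, given by its name, has taken for a name from the list of things; names that differ only in an ending like _2 or _b are one class to them, and where a whole thing is asked for, a point or a joint stands for the part that bears it (a point fixed in the world has none). Each returns a list of dicts, best first, with "p" (0 to 1); they miss things now and then, are a little off and sometimes report something else, mostly with a low value. They report only what shows in the picture. A call takes as long as a camera call.
- models.recognise(camera, target): "point" ([column, row] in pixels, amid what is visible of it).
- models.masks_of(camera, target): "mask" (384x512 bool, what is visible of it) and "point" ([column, row] in pixels, amid what is visible of it).
The state is a dict: "time": time; "qpos": joint angles; "qd": joint speeds; "tau": joint torques, N m; "tcp_pos": TCP position; "eef_rot": TCP orientation; "contact_force": force on the tool from outside, world axes, zero at the start; "wrist_torque": the same for the moment, N m; "width": finger opening in m; "gripper_force": force on a finger pad.
Only numpy, scipy, OpenCV 4.12 (cv2) and the standard library are available. Lean on these libraries where they do the work, as an engineer would, in place of code of your own. Each camera call takes 0.05 s, during which the arm holds its last target. There are 200 camera calls.

## Working session

There is one attempt and no reset: what is moved stays moved. The work goes in short steps, each a Python script; the robot and the scene stay as the last script left them, time stands still between calls to the robot, and variables do not carry over. Pictures are saved under pics/ and viewed, at most 10 in all, crops included, and the job is handed in when it is done.

```bash
mkdir -p pics
cat > h.py <<'E'
import numpy as np, cv2
from station import ctrl, get_state, vision, ticket, models
def world(cam, uv, depth):
    c=vision.camera_info(cam); u,v=uv
    z=depth
    p=np.linalg.inv(np.array(c["mtx"]))@np.array([u,v,1.0])*z
    return np.array(c["R"]).T@(p-np.array(c["t"]))
def cloud(cam, mask, depth):
    c=vision.camera_info(cam); v,u=np.nonzero(mask&(depth>0)); z=depth[v,u]
    p=np.linalg.inv(np.array(c["mtx"]))@np.vstack([u,v,np.ones(len(u))])*z
    return (np.array(c["R"]).T@(p-np.array(c["t"])[:,None])).T
E
python3 - <<'E'
from h import *
np.set_printoptions(precision=4,suppress=True)
ims=[]
for cam in ["scene","top"]:
    im,d=vision.grab_frame(cam); cv2.imwrite(f"pics/{cam}0.png",im); np.save(f"{cam}0.npy",d)
    for t in ["release_top","thumb_rest_top","collar_face","jar_end","jar_mid"]:
        for r in models.recognise(cam,t)[:2]:
            u,v=r["point"]; z=d[int(round(v)),int(round(u))]
            print(cam,t,round(r["p"],2),np.array(r["point"]),world(cam,(u,v),z) if z>0 else None)
    for t in ["release_top"]:
        for r in models.masks_of(cam,t)[:1]:
            print("mask",r["p"],r["mask"].sum(),r["point"])
s=get_state();print(s["time"],s["tcp_pos"],s["eef_rot"],ctrl.pinch_z)
E
```

```text
scene release_top 0.73 [226.5 175.3] [ 0.5048 -0.0659  0.1073]
scene thumb_rest_top 0.82 [230.9 180. ] [ 0.5165 -0.0571  0.0938]
scene thumb_rest_top 0.48 [213.9 201.2] [ 0.5852 -0.1348  0.1132]
scene collar_face 0.74 [236.  209.7] [ 0.6067 -0.0782  0.0672]
scene collar_face 0.19 [193.6 205.8] [ 0.5807 -0.193   0.1179]
scene jar_end 0.76 [193.7 203.8] [ 0.575  -0.1907  0.1191]
scene jar_mid 0.53 [214.3 200.2] [ 0.5849 -0.1332  0.1168]
mask 0.69 195 [227.2, 172.3]
top release_top 0.79 [280.8 231.3] [ 0.5049 -0.062   0.1099]
top thumb_rest_top 0.61 [280.2 231.5] [ 0.5045 -0.0604  0.1117]
top collar_face 0.69 [274.  203.6] [ 0.5773 -0.0506  0.0389]
top collar_face 0.65 [306.3 204.8] [ 0.5676 -0.1256  0.1183]
top jar_end 0.81 [328.6 207.2] [ 0.5603 -0.1793  0.1193]
top jar_end 0.19 [380.5 199.1] [ 0.5768 -0.306   0.119 ]
top jar_mid 0.73 [306.3 202.3] [ 0.5737 -0.1258  0.1184]
top jar_mid 0.26 [279.5 233.6] [ 0.4993 -0.0587  0.1077]
mask 0.74 308 [281.3, 230.7]
0.7 [ 0.1792 -0.5987  0.2313] [-0.      0.9894  0.1449  0.    ] -0.0187
```

View pics/scene0.png

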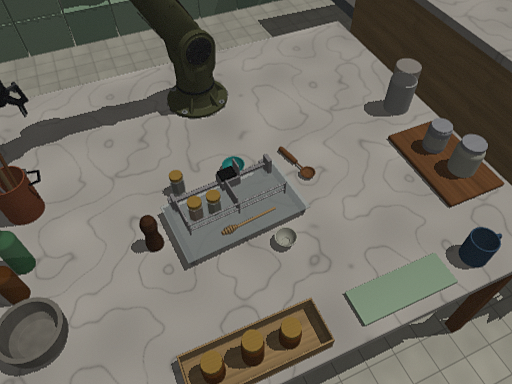

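View pics/top0.png

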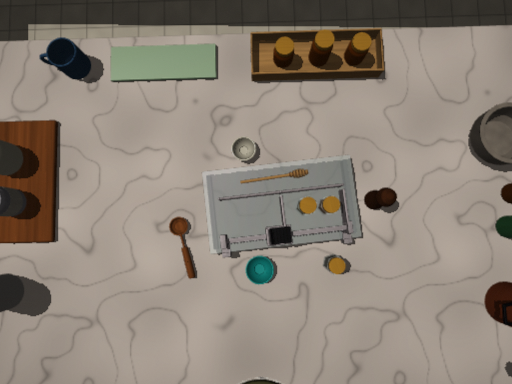

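The top view shows the rack turned a little: the shelf runs from about (205,172) to (361,237). The pad is the black square at (280,235), the collar is at about (224,243) and the dish is in front at (261,270). Next I fit the rack pose from the shelf outline and the pad.

Run:
```python
from h import *
np.set_printoptions(precision=4,suppress=True)
im,d=vision.grab_frame("top")
M=models.masks_of("top","rack"); print([(m["p"],m["mask"].sum()) for m in M])
allp=np.ones(d.shape,bool); allp[:140]=0; allp[270:]=0; allp[:,:190]=0; allp[:,375:]=0
P=cloud("top",allp,d)
s=P[(P[:,2]>.032)&(P[:,2]<.05)]
# keep big component by mask
c=vision.camera_info("top")
m=np.zeros(d.shape,np.uint8); uv=(np.array(c["mtx"])@(np.array(c["R"])@s.T+np.array(c["t"])[:,None])); uv=np.round(uv[:2]/uv[2]).astype(int); m[uv[1],uv[0]]=1
m=cv2.morphologyEx(m,cv2.MORPH_OPEN,np.ones((5,5)))
n,l,st,_=cv2.connectedComponentsWithStats(m); 
k=1+np.argmax(st[1:,4]); hull=cv2.convexHull(np.argwhere(l>=1)[:,::-1].astype(np.int32))
Q=cloud("top",(l>=1),d)
(cx,cy),(w,h),a=cv2.minAreaRect(Q[:,:2].astype(np.float32)); print("shelf rect",n,cx,cy,w,h,a,np.median(Q[:,2]))
# pad
g=im.max(2)
pad=(g<45); pad[:225]=0;pad[247:]=0;pad[:,:265]=0;pad[:,295:]=0
Pp=cloud("top",pad,d); Pp=Pp[abs(Pp[:,2]-.107)<.008]; print("pad",len(Pp),Pp.mean(0),np.median(Pp,0),cv2.minAreaRect(Pp[:,:2].astype(np.float32)))
for b in [(.125,.145),(.09,.104)]:
    for cam in ["top","scene"]:
        dd=d if cam=="top" else np.load("scene0.npy")
        A=cloud(cam,np.ones(dd.shape,bool),dd); A=A[(A[:,2]>b[0])&(A[:,2]<b[1])&(abs(A[:,0]-.5)<.06)&(abs(A[:,1]-.0)<.16)]
        print(b,cam,len(A)); print(A[::max(1,len(A)//12)])
crop=cv2.resize(im[140:280,190:375],None,fx=4.3,fy=4.3,interpolation=cv2.INTER_CUBIC); cv2.imwrite("pics/crop1.png",crop)
```

```text
[(0.77, np.int64(11674))]
shelf rect 6 0.5781958103179932 -0.0674954503774643 0.22049637138843536 0.40118035674095154 4.966092586517334 0.0412310359987447
pad 312 [ 0.496  -0.0597  0.1083] [ 0.4959 -0.0598  0.1084] ((0.49605345726013184, -0.059615034610033035), (0.03730926290154457, 0.04945456236600876), 4.691900253295898)
(0.125, 0.145) top 44
[[ 0.5139 -0.0255  0.136 ]
 [ 0.5116 -0.0254  0.1369]
 [ 0.5091 -0.0278  0.1353]
 [ 0.5045 -0.0253  0.1335]
 [ 0.5021 -0.0275  0.1384]
 [ 0.4997 -0.0274  0.1377]
 [ 0.4974 -0.0274  0.1371]
 [ 0.495  -0.0273  0.1365]
 [ 0.4926 -0.0273  0.1354]
 [ 0.4903 -0.0295  0.1368]
 [ 0.4857 -0.027   0.1385]
 [ 0.4832 -0.0293  0.137 ]
 [ 0.4808 -0.0293  0.1341]
 [ 0.4785 -0.0292  0.1374]
 [ 0.4761 -0.0292  0.1356]]
(0.125, 0.145) scene 34
[[ 0.4746 -0.0346  0.1355]
 [ 0.4744 -0.0348  0.131 ]
 [ 0.4795 -0.0302  0.134 ]
 [ 0.4845 -0.0353  0.1368]
 [ 0.4836 -0.0286  0.1329]
 [ 0.4891 -0.0339  0.1364]
 [ 0.4874 -0.0335  0.13  ]
 [ 0.4948 -0.0298  0.1359]
 [ 0.4939 -0.0328  0.1319]
 [ 0.5022 -0.0294  0.1388]
 [ 0.5016 -0.0325  0.1351]
 [ 0.5025 -0.0266  0.1334]
[... 186 characters left out ...]
 [ 0.5497 -0.0693  0.1026]
 [ 0.5324 -0.0687  0.1034]
 [ 0.5202 -0.0639  0.0946]
 [ 0.5179 -0.0563  0.0963]
 [ 0.5086 -0.0312  0.0936]
 [ 0.4993  0.0828  0.1024]
 [ 0.4913 -0.0332  0.095 ]
 [ 0.4852 -0.0873  0.0977]
 [ 0.4821  0.0833  0.1005]
 [ 0.4759 -0.0624  0.0962]
 [ 0.4735 -0.0502  0.0917]
 [ 0.4722  0.0784  0.1017]]
(0.09, 0.104) scene 195
[[ 0.465   0.0791  0.0989]
 [ 0.4779  0.0802  0.0972]
 [ 0.4816  0.0716  0.0908]
 [ 0.4967  0.0854  0.0905]
 [ 0.4995 -0.0336  0.0969]
 [ 0.4864 -0.0904  0.0959]
 [ 0.5142 -0.0267  0.0907]
 [ 0.4972 -0.0882  0.0926]
 [ 0.5094 -0.0858  0.1   ]
 [ 0.5197 -0.0768  0.1022]
 [ 0.5158 -0.0886  0.0944]
 [ 0.5315 -0.0757  0.0913]
 [ 0.5589 -0.0699  0.1008]]
```

View pics/crop1.png

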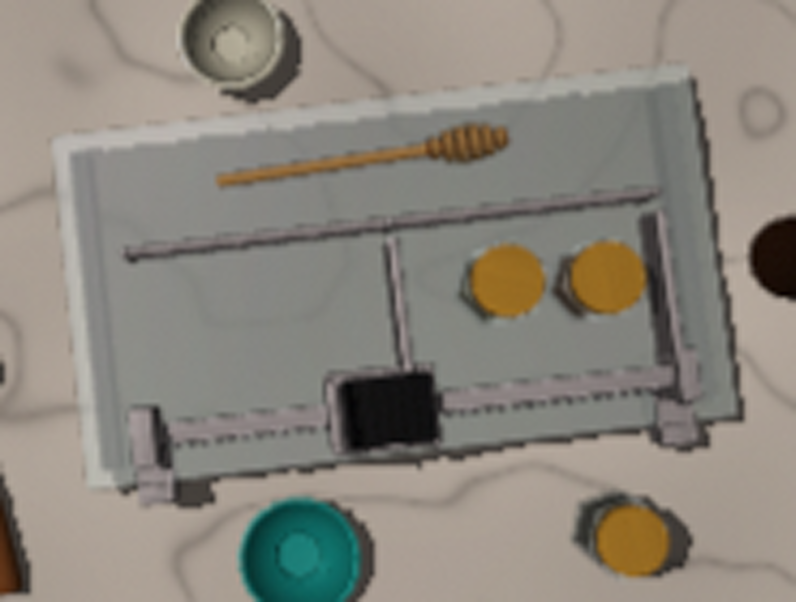

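The shelf fits as 220 x 401 mm with yaw +5°. The pad is at (0.496, -0.060, 0.108). The thumb rest is 32 mm further on and the collar face is at rack y ≈ 150, all consistent, so about 100 mm of travel remains. I'll shut the fingers and go above the pad.

```bash
cat >> h.py <<'E'
YAW=np.deg2rad(4.9); EX=np.array([np.cos(YAW),np.sin(YAW),0]); EY=np.array([-np.sin(YAW),np.cos(YAW),0])
PAD=np.array([.4965,-.0597,0])
def q(a): return [0.,float(np.cos(a/2)),float(np.sin(a/2)),0.]
def st():
    s=get_state(); p=np.array(s["tcp_pos"]); f=np.array(s["contact_force"])
    return s["time"], (p-PAD)@EX, (p-PAD)@EY, p[2], f@EX, f@EY, f[2]
E
python3 - <<'E'
from h import *
np.set_printoptions(precision=4,suppress=True)
p=PAD+.003*EY+[0,0,.17]
for a in [YAW+np.pi/2,YAW-np.pi/2]:
    for o in [p,p+.11*EY-[0,0,.07]]:
        print(a,ctrl.ik(list(o),q(a)))
ctrl.close_gripper(20)
cand=[a for a in [YAW+np.pi/2,YAW-np.pi/2] if all(ctrl.ik(list(o),q(a)) is not None for o in [p,p+.11*EY-[0,0,.07]])]
a=min(cand,key=lambda a:abs(ctrl.ik(list(p),q(a))[6]))
ctrl.movep(list(p),q(a)); print(a,st(),get_state()["width"])
im,d=vision.grab_frame("scene"); cv2.imwrite("pics/s1.png",cv2.resize(im[80:260,130:330],None,fx=3,fy=3))
E
```

```text
1.6563174601426187 [ 0.6072  0.4601 -0.7878  1.91    0.4018  0.9354 -0.2873]
1.6563174601426187 [ 0.356   0.5488 -0.765   2.0202  0.5384  0.7819 -0.6456]
-1.4852751934471744 [-0.6366  0.6274  1.1522  1.9244 -0.6701  1.0424 -2.2442]
-1.4852751934471744 [-0.8343  0.7482  1.151   2.0342 -0.8629  0.9574 -2.2745]
1.6563174601426187 (3.8167, np.float64(-6.66139294480789e-05), np.float64(0.0016970696962601982), np.float64(0.16990281975498595), np.float64(-0.09232139791298596), np.float64(-0.22925630498037083), np.float64(0.3812638451236184)) -0.00013153906430603824
```

View pics/s1.png

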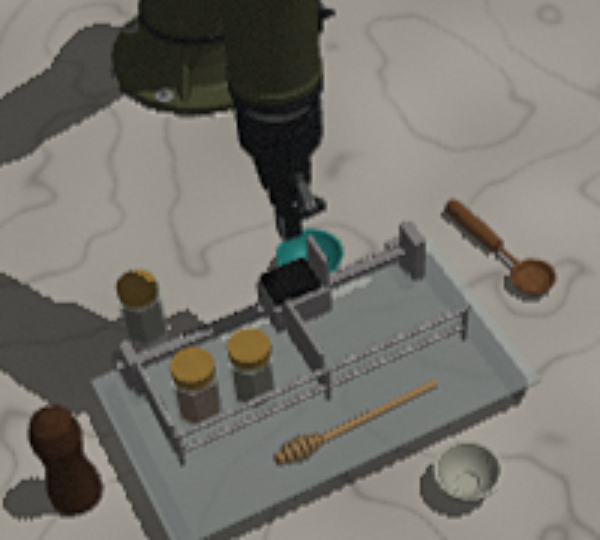

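The shut fingers hang above the black pad (crop at about (290,235) over the pad at (290,280)), and everything is still standing. Now I press down in steps, watching the force.

Run:
```python
from h import *
b=PAD+.003*EY
ctrl.movel(list(b+[0,0,.114]),max_speed=.1); ctrl.pause(.1); base=st(); print(np.round(base,4))
z=.110
while z>.094:
    ctrl.movel(list(b+[0,0,z]),max_speed=.04); ctrl.pause(.1); s=st(); fz=s[6]-base[6]; print(round(z,4),np.round(s,4))
    if abs(fz)>6.8: break
    z-=.002
```

```text
[ 4.675e+00  5.000e-04  3.000e-03  1.146e-01  5.839e-01  5.012e-01
 -4.917e-01]
0.11 [ 5.025e+00  0.000e+00  3.000e-03  1.101e-01  1.510e-02  4.543e-01
 -1.856e-01]
0.108 [ 5.375e+00 -0.000e+00  3.000e-03  1.080e-01 -4.845e-01 -8.624e-01
  1.860e-01]
0.106 [5.7250e+00 2.0000e-04 3.0000e-03 1.0620e-01 7.1630e-01 8.7600e-02
 3.7866e+00]
0.104 [ 6.0750e+00  3.0000e-04  3.0000e-03  1.0420e-01 -5.9630e-01 -2.0440e-01
  4.3831e+00]
0.102 [6.4250e+00 2.0000e-04 3.0000e-03 1.0220e-01 3.1660e-01 2.7080e-01
 5.1733e+00]
0.1 [ 6.7750e+00  3.0000e-04  3.0000e-03  1.0030e-01 -1.6100e-02  2.0740e-01
  7.2263e+00]
```

The pad is about 6.7 mm down at 7 N. I go 1 mm deeper and push along the bar.

Run:
```python
from h import *
b=PAD+[0,0,.099]
ctrl.movel(list(b+.003*EY),max_speed=.03); ctrl.pause(.25)
y=.003
while y<.135:
    y+= .01 if y<.098 else .002
    ctrl.movel(list(b+y*EY),max_speed=.05 if y<.098 else .03); 
    if y>=.098: ctrl.pause(.05)
    s=st(); print(round(y,4),np.round(s,4)[[0,1,2,3,4,5,6]].tolist())
    if abs(s[5])>(9 if y>.1 else 12) or s[6]>20: break
ctrl.pause(.2); print(np.round(st(),4).tolist())
im,d=vision.grab_frame("top"); cv2.imwrite("pics/t2.png",cv2.resize(im[140:280,190:375],None,fx=4,fy=4))
im,d=vision.grab_frame("scene"); cv2.imwrite("pics/s2.png",cv2.resize(im[80:260,130:330],None,fx=3,fy=3))
```

```text
0.013 [7.625, 0.0002, 0.0136, 0.0993, -0.8459, 0.9706, 6.8194]
0.023 [7.975, 0.0002, 0.0236, 0.0993, -1.0232, 0.385, 6.3625]
0.033 [8.325, 0.0002, 0.0337, 0.0993, -1.4621, 1.0176, 6.3229]
0.043 [8.675, 0.0001, 0.0436, 0.0993, -0.1238, 0.355, 6.66]
0.053 [9.025, 0.0001, 0.0536, 0.0993, 0.3091, 0.832, 5.9265]
0.063 [9.375, 0.0001, 0.0636, 0.0993, -0.4024, 1.9299, 5.4727]
0.073 [9.725, 0.0001, 0.0737, 0.0993, -0.7332, 1.1337, 6.9896]
0.083 [10.075, 0.0, 0.0837, 0.0993, -0.2918, 1.3833, 6.1089]
0.093 [10.425, -0.0, 0.0936, 0.0993, -1.1115, 1.1694, 6.8211]
0.103 [10.9583, -0.0, 0.1032, 0.0992, -1.2245, 1.1116, 5.3703]
0.105 [11.2583, -0.0, 0.1042, 0.0992, -1.0029, -2.4008, 6.6376]
0.107 [11.5583, -0.0001, 0.1057, 0.0991, -0.4007, -3.562, 6.538]
0.109 [11.8583, -0.0001, 0.1076, 0.0991, -0.1904, -4.3582, 6.4376]
0.111 [12.1583, -0.0001, 0.1095, 0.0991, -0.6363, -3.6868, 6.6236]
0.113 [12.4583, -0.0001, 0.1115, 0.0991, 0.1228, -4.422, 6.5481]
0.115 [12.7583, -0.0001, 0.1135, 0.0991, -0.3574, -3.5284, 7.3811]
0.117 [13.0583, -0.0001, 0.1155, 0.0991, 0.2848, -3.8057, 6.399]
0.119 [13.3583, -0.0001, 0.1164, 0.099, 0.2378, -7.5614, 7.1977]
0.121 [13.6583, -0.0002, 0.1164, 0.099, -0.0526, -12.4849, 7.5995]
[13.8583, -0.0002, 0.1164, 0.099, -0.0919, -12.8717, 8.2766]
```

View pics/s2.png

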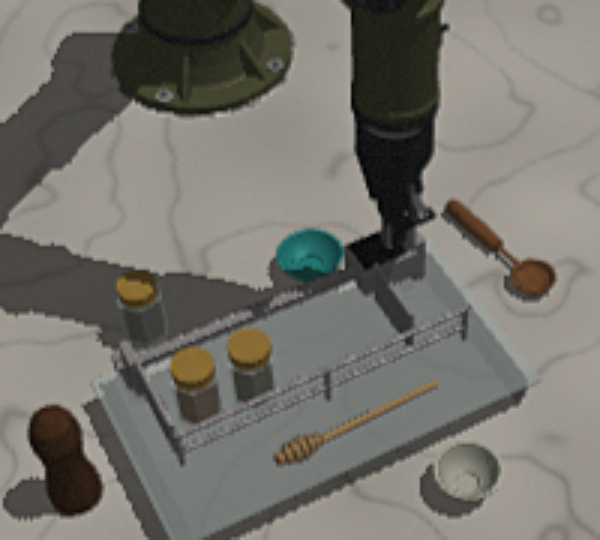

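The stop rests against the collar (crop at about (400,250)). It went solid at y = 0.116, which is about 99 mm of travel as expected, and the jars haven't moved. I ease off, lift straight up and check.

Run:
```python
from h import *
b=PAD
ctrl.movel(list(b+.1155*EY+[0,0,.099]),max_speed=.03)
ctrl.movel(list(b+.1155*EY+[0,0,.112]),max_speed=.08)
ctrl.movel(list(b+.110*EY+[0,0,.118]),max_speed=.08)
ctrl.movel(list(b+.110*EY+[0,0,.24]),max_speed=.15)
ctrl.movel(list(b+.06*EY-.10*EX+[0,0,.25]),max_speed=.2)
ctrl.pause(.3); print(np.round(st(),4).tolist())
im,d=vision.grab_frame("top"); im2,d2=vision.grab_frame("scene")
A=cloud("top",np.ones(d.shape,bool),d); L=np.c_[(A-PAD)@EX,(A-PAD)@EY,A[:,2]]
t=L[(abs(L[:,0])<.02)&(L[:,1]>.05)&(L[:,1]<.2)&(L[:,2]>.128)&(L[:,2]<.145)]; print("thumb",len(t),np.median(t,0))
k=L[(abs(L[:,0])<.015)&(abs(L[:,1]-.099)<.018)]; print("pad",len(k),np.median(k,0))
cv2.imwrite("pics/s3.png",cv2.resize(im2[80:260,130:330],None,fx=3,fy=3))
```

```text
[16.8333, -0.0995, 0.0605, 0.2498, 0.0269, -0.0372, -0.7276]
thumb 45 [0.00051214 0.13088137 0.13609867]
pad 179 [-0.00027799  0.09875119  0.10816641]
```

View pics/s3.png

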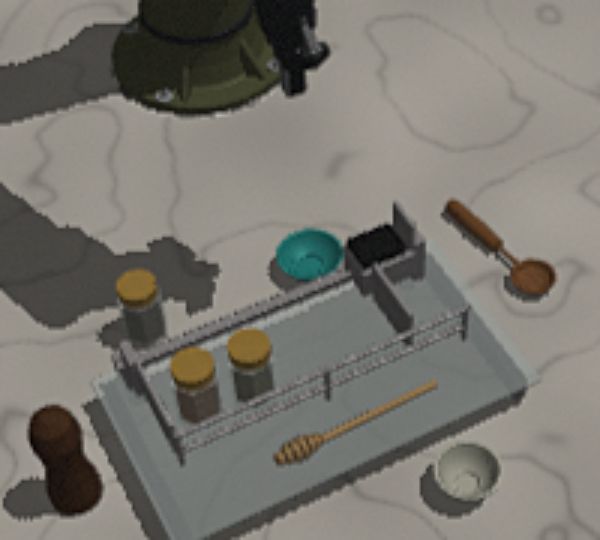

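The stop is against the collar (crop at about (405,245)) and the pad is back at its starting height (0.108). The jars and other things are unmoved and the arm is clear, so I hand in.

```bash
python3 -c "
from station import ticket
print(ticket.close_job())"
```

```text
the job is handed in; nothing more can be done
None
```

I held the pad down and pushed the stop about 99 mm back against the collar; the pad then sprang up, nothing else moved in the pictures, and I handed the job in with the arm clear (no verdict was returned).

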